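# Stand the ballasted float heavy end down

## Task

The float from a scrapped level gauge lies on the grey rest with its ballast hidden in one end. Lift it by the black tab of its swivel bail so that it swings and shows which end is heavy, then stand it upright, heavy end down, in the cup of that end's colour. Lower it in, do not drop it, and let go.

Things in the scene. Friction and masses are not known exactly. Their poses are not given: they have to be found in the camera images.
- float: White square bar, 90 x 26 x 26 mm, 0.2 to 0.4 kg, with an 18 mm blue cap on one end and an orange one on the other; one cap hides the ballast. Origin: bar's middle, on the bail's pivot. x along the bar to the orange end (at +45 mm; blue at -45), y along the pivot. Starts level on a fixed grey rest (120 mm along the bar x 56 x 48 high), origin 50 mm above the table.
- bail (a joint): Swivel of the float's steel U-shaped hanger (40 mm wide along y), rad: 0 = tab over the bar, +1.57 = tab beyond the orange end, -1.57 = beyond the blue end. Black grip tab 12 (along x at 0) x 22 (along y) x 30 mm tall, centre 76 mm from the pivot, top at 91. Starts near 0. Lifted by the tab, the bar swings freely and hangs within a few degrees of upright, 8 mm clear of the crossbar.
- blue_cup: Blue round open cup fixed to the table: 70 mm outside, 60 mm inside diameter, 32 mm high, floor 5 mm thick, four low screw feet (96 mm across). Origin at the centre of its underside, z up. With the float standing in it the bar's middle is 50 mm and the tab's centre 126 mm above the table.
- orange_cup: Orange cup, otherwise the same as the blue one.

How it is judged (in metres and radians):
On the way:
1. the float hangs clear of the rest with one end down (within 20 degrees of upright) (height (world z) of float above 0.105 m and (angle between float's own x axis and vertical below 0.35 rad or angle between float's own x axis and vertical above 2.79 rad)), for 0.2 s.
At the end, for the whole second after the job is handed in: The float stands in the cup that has the colour of its heavy end, heavy end down on the cup's floor, its middle within 22 mm of the cup's axis, within 10 degrees of upright, at rest (horizontal distance between float and blue_cup below 0.022 m and height (world z) of float between 0.043 and 0.06 m and angle between float's own x axis and vertical below 0.175 rad and linear speed of float below 0.02 m/s); the robot touches nothing.
It fails at once if the float is dropped into a cup (moves faster than 0.6 m/s at or inside it) ((horizontal distance between float and blue_cup below 0.04 m or horizontal distance between float and orange_cup below 0.04 m) and height (world z) of float below 0.09 m and linear speed of float above 0.6 m/s).
It also fails if it takes over 40 s, if anything falls off the work surface, if the arm or the gripper's body presses on something with over 40 N, if the wrist force passes 120 N, or if a joint passes its speed limit or range.

## Robot

A 6-joint arm with a two-finger parallel gripper is mounted at the origin on a cart in front of the work surface, level with it; the furniture and walls round the work are solid. World frame = base frame: x ahead of the robot, y to its left, z up, the work surface at z = 0. Lengths are in mm, angles in rad, forces in N, time in s.
With the tool pointing down it reaches from about 250 to 725 mm from the base axis. Payload 4 kg.
Tool frame: the origin (TCP) lies at the very end of the fingers, on their centre line; the grasp point (between the pads) lies 19 mm behind it; z points along the fingers, y is the direction in which the jaws open and shut (so a half turn about z gives the same grasp; the last joint's range is limited). The gripper opens to 85 mm and grips with 20 to 120 N. Pads are 22 mm wide; open, the fingers measure 114 mm over their backs; the gripper's body (76 mm by 85 mm) begins 54 mm behind the grasp point. The pads swing forward as they close: fully open they stand 13 mm farther back than shut.
Start: joints at [1.264, 0.241, 0.005, 1.335, 0, 1.571], TCP at [151.003, 476.652, 206.806] pointing down, gripper open.
Joint ranges: [-2.72, 2.72], [-1.05, 1.87], [-1.09, 1.28], [-1.99, 2.15], [-1.42, 1.44], [-3.14, 3.14]. Speed limits (rad/s): [2.79, 2.79, 3.14, 3.14, 3.14, 3.14].

## Interface

Orientations are given as a rotation vector (axis times angle).
In Python, from station import arm, eyes, order gives the robot as it stands. The module is installed in compiled form; this text tells all that it offers.
- The arm moves only by the tool jog_arm, never from a script. Its argument "commands" is a list of rows, each an object with "xyz": the shift along the tool's x, y, z in m, a list of three; "angular": the turn, a rotation vector about the tool's x, y, z in rad, a list of three. A call has 1 to 5 rows; each row shifts and turns the commanded pose from where the row before left it, along the tool's axes as they then stand; what a row does not reach is not made up. A row lasts 1/10 s, in which the tool goes at most 50 mm and 8.59 degrees, less where a joint would pass 70% of its speed; a pose out of reach is approached as far as the arm can. A call with a gripper value outside its range is refused whole. "fingers" is the opening, from 0 (shut) to 1 (fully open), set as the call begins (left out, the last holds). The fingers move at their own pace and stop on an object; the grip force is fixed at half the most. Time passes only in rows, so rows that do not move let the fingers close. It gives the time, the measured TCP pose, the force and the opening at its end, in the units of the state.
- arm.read_state(): the state, without advancing time (a new reading comes with each control period).
- eyes.snapshot(name): name is "side" or "top"; returns a dict with "pixels" (400x640x3 uint8, red, green, blue), "z_map" (400x640 float32, mm along the optical axis (not along the pixel's ray), 0 where there is no reading), "intrinsics" (3x3 intrinsics, pixels), "rvec" (rotation vector, rad) and "tvec" (3), from world to camera coordinates, as OpenCV has them. Camera axes: x right, y down, z forward; pixel columns grow to the right and rows downward; lengths in mm; the calibration is good to about 2 mm. A picture is of the moment at which its call begins.
- order.close_job(): hands the job in, once; it reports no verdict.
The state is a dict: "time": time; "qpos": joint angles; "qd": joint speeds; "tau": joint torques, N m; "eef_pos": TCP position; "eef_rot": TCP orientation; "contact_force": force on the tool from outside, world axes, zero at the start; "torque": the same for the moment, N m; "grip_width": finger opening in mm.
Only numpy, scipy, OpenCV 4.12 (cv2) and the standard library are available. Lean on these libraries where they do the work, as an engineer would, in place of code of your own. Each camera call takes 0.05 s, during which the arm holds its last target. There are 200 camera calls.

## Working session

There is one attempt and no reset: what is moved stays moved. The work goes in short steps, Python scripts to look and compute and a tool call to move; the robot and the scene stay as the last step left them, time stands still between calls to the robot, and variables do not carry over. Pictures are saved under pics/ and viewed, about 8 in all and at most 12, crops included, and the job is handed in when it is done.

Besides the shell and the picture viewer there is one more tool, called as name([rows], argument=value, ...), one row to a line, values as JSON. jog_arm: Moves the arm, as the interface text tells. Its arguments: {"type":"object","properties":{"commands":{"type":"array","items":{"type":"object","properties":{"xyz":{"type":"array","items":{"type":"number"}},"angular":{"type":"array","items":{"type":"number"}}}}},"fingers":{"type":"number"}},"required":["commands"]}

```bash
mkdir -p pics; cat > h.py <<'E'
import numpy as np, cv2
from station import arm, eyes, order
def snap(n):
    s=eyes.snapshot(n); s['R']=cv2.Rodrigues(np.array(s['rvec'],float))[0]; s['t']=np.array(s['tvec'],float).ravel(); s['K']=np.array(s['intrinsics']); return s
def cloud(s):
    v,u=np.mgrid[:400,:640]; z=s['z_map']
    r=np.stack([u,v,np.ones_like(u)],-1)@np.linalg.inv(s['K']).T
    return (r*z[...,None]-s['t'])@s['R']
def plane(s,u,v,h):
    r=s['R'].T@np.linalg.inv(s['K'])@[u,v,1]; c=-s['R'].T@s['t']; return c+r*(h-c[2])/r[2]
def proj(s,p):
    q=s['K']@(s['R']@np.array(p,float)+s['t']); return q[:2]/q[2]
E
python3 - <<'E'
from h import *
st=arm.read_state(); print({k:np.round(v,3) for k,v in st.items()})
for n in('top','side'):
    s=snap(n); cv2.imwrite(f'pics/{n}0.png',s['pixels'][...,::-1]); np.savez(f'{n}0.npz',**s)
    print(n,-s['R'].T@s['t'])
E
```

```text
{'time': np.float64(0.0), 'qpos': array([1.264, 0.241, 0.004, 1.335, 0.   , 1.571]), 'qd': array([-0.001,  0.001, -0.   , -0.001,  0.001,  0.   ]), 'tau': array([-0.0000e+00, -3.7232e+01,  2.5241e+01,  1.7000e-02, -0.0000e+00,
       -0.0000e+00]), 'eef_pos': array([150.788, 475.968, 205.876]), 'eef_rot': array([-4.800e-01, -3.104e+00,  3.000e-03]), 'contact_force': array([-0.049,  0.517, -0.111]), 'torque': array([-0.008, -0.002,  0.012]), 'grip_width': np.float64(85.288)}
top [372.5489083   14.2157041  906.37550366]
side [ 562.15536445 -748.76838149  471.48758763]
```

View pics/top0.png

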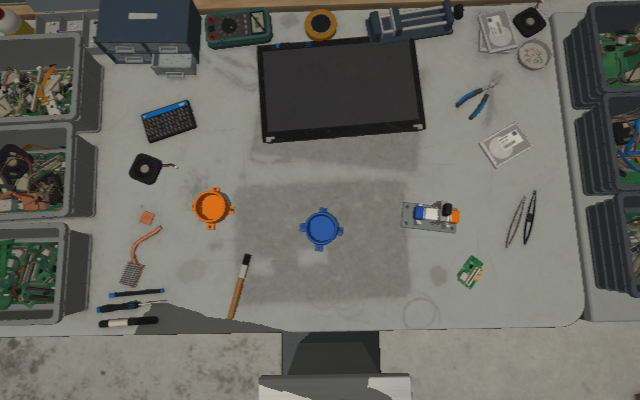

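View pics/side0.png

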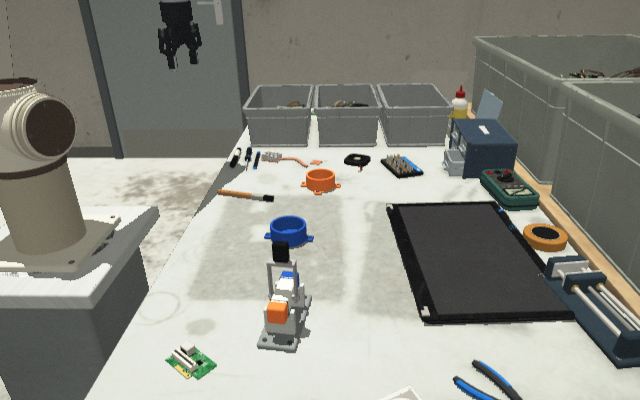

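The top view shows the orange cup at about (212,208), the blue cup at (321,229), and the float on its rest at (436,214), with blue at (420,213), orange at (455,215) and the black tab near (447,209). In the side view the tab is at (280,250). Next I measure these.

```bash
python3 - <<'E'
from h import *
for n,rois in (('top',dict(ocup=(185,180,240,235),bcup=(295,203,348,255),flt=(398,195,465,240))),('side',dict(ocup=(295,160,350,200),bcup=(260,210,318,250),flt=(255,235,315,352)))):
    s=dict(np.load(n+'0.npz')); P=cloud(s); hsv=cv2.cvtColor(s['pixels'],cv2.COLOR_RGB2HSV)
    H,S,V=[hsv[...,i].astype(int) for i in range(3)]
    M=dict(orange=(H<20)&(S>150)&(V>110),blue=(H>100)&(H<125)&(S>130)&(V>80),black=(V<60),white=(S<40)&(V>190))
    for r,(a,b,c,d) in rois.items():
        for k,m in M.items():
            mm=np.zeros_like(m); mm[b:d,a:c]=m[b:d,a:c]
            if mm.sum()<15: continue
            p=P[mm&(s['z_map']>0)]; p=p[p[:,2]>10]
            if len(p)<8: continue
            v,u=np.nonzero(mm)
            print(n,r,k,len(p),'px',u.mean().round(1),v.mean().round(1),(u.min(),u.max(),v.min(),v.max()),'med',np.median(p,0).round(),'p5',np.percentile(p,5,0).round(),'p95',np.percentile(p,95,0).round())
            if 'cup' in r:
                q=p[p[:,2]>27]; 
                if len(q)>8: print('   rim circ',cv2.minEnclosingCircle(q[:,:2].astype(np.float32)))
            elif k in('orange','blue') and n=='top':
                q=p[p[:,2]>56]; print('   captop',len(q),q.mean(0).round(1))
            elif k=='black':
                q=p[p[:,2]>100]; print('   tab',len(q),q.mean(0).round(1),q.min(0).round(),q.max(0).round())
s=dict(np.load('top0.npz'))
cv2.imwrite('pics/tc.png',np.hstack([cv2.resize(s['pixels'][190:245,395:470,::-1],None,fx=5,fy=5,interpolation=0),cv2.resize(dict(np.load('side0.npz'))['pixels'][235:355,245:320,::-1],(172,275),interpolation=0)]))
E
```

```text
top ocup orange 246 px 211.6 206.9 (np.int64(191), np.int64(233), np.int64(187), np.int64(229)) med [511. 257.  30.] p5 [479. 228.  23.] p95 [542. 293.  33.]
   rim circ ((510.85614013671875, 260.8465270996094), 34.63165283203125)
top bcup blue 243 px 321.1 228.5 (np.int64(300), np.int64(342), np.int64(208), np.int64(250)) med [461.  16.  31.] p5 [426. -11.  19.] p95 [490.  53.  33.]
   rim circ ((458.6697692871094, 20.722007751464844), 34.82907485961914)
top flt orange 91 px 454.7 216.1 (np.int64(451), np.int64(458), np.int64(210), np.int64(222)) med [ 473. -256.   62.] p5 [ 462. -263.   59.] p95 [ 484. -250.   65.]
   captop 91 [ 473.3 -256.3   62.2]
top flt blue 98 px 418.7 212.2 (np.int64(415), np.int64(423), np.int64(206), np.int64(219)) med [ 483. -183.   62.] p5 [ 472. -190.   59.] p95 [ 494. -176.   64.]
   captop 97 [ 483.2 -183.4   61.6]
top flt black 105 px 446.4 209.2 (np.int64(442), np.int64(451), np.int64(203), np.int64(215)) med [ 478. -217.  139.] p5 [ 468. -224.  122.] p95 [ 488. -214.  142.]
   tab 105 [ 477.8 -218.   136. ] [ 467. -226.  119.] [ 489. -213.  144.]
t
[... 901 characters left out ...]
2.5 (np.int64(267), np.int64(287), np.int64(302), np.int64(323)) med [ 475. -264.   56.] p5 [ 463. -266.   41.] p95 [ 487. -253.   63.]
side flt blue 273 px 289.9 245.1 (np.int64(264), np.int64(312), np.int64(235), np.int64(285)) med [472. -13.  20.] p5 [ 435. -190.   11.] p95 [496.   1.  63.]
side flt black 343 px 280.7 255.5 (np.int64(272), np.int64(291), np.int64(241), np.int64(344)) med [ 480. -226.  129.] p5 [ 470. -228.  112.] p95 [ 490. -221.  141.]
   tab 335 [ 479.9 -225.3  128.5] [ 468. -229.  109.] [ 490. -218.  142.]
side flt white 394 px 283.1 288.5 (np.int64(255), np.int64(314), np.int64(235), np.int64(351)) med [ 479. -218.   62.] p5 [ 460. -248.   47.] p95 [ 497. -192.  111.]
```

View pics/tc.png

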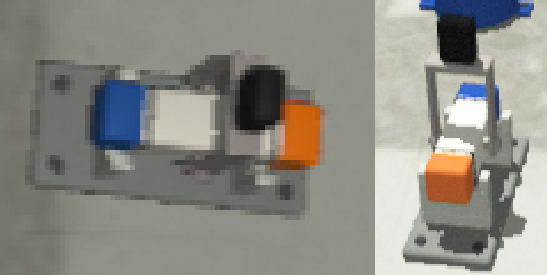

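jog_arm([
  {"angular": [0, 0, -0.0865]},
  {"angular": [0, 0, -0.0865]},
  {"xyz": [-0.026, -0.04, 0]},
  {"xyz": [-0.026, -0.04, 0]},
  {"xyz": [-0.026, -0.04, 0]},
], fingers=0.6)

```text
$.commands[0]: bad value
```

jog_arm([
  {"xyz": [-0.026, -0.04, 0]},
  {"xyz": [-0.026, -0.04, 0]},
  {"xyz": [-0.026, -0.04, 0]},
  {"xyz": [-0.026, -0.04, 0]},
  {"xyz": [-0.026, -0.04, 0]},
])

```text
$.commands[0]: bad value
```

jog_arm([
  {"xyz": [-0.026, -0.04, 0]},
  {"xyz": [-0.026, -0.04, 0]},
  {"xyz": [-0.026, -0.04, 0]},
  {"xyz": [-0.026, -0.04, 0]},
  {"xyz": [-0.026, -0.04, 0]},
])

```text
$.commands[0]: bad value
```

jog_arm([
  {"xyz": [-0.026, -0.04, 0]},
  {"xyz": [0, 0, 0]},
  {"xyz": [0, 0, 0]},
  {"xyz": [0, 0, 0]},
])

```text
$.commands[0]: bad value
```

Both fields are needed in every row.

jog_arm([
  {"xyz": [0, 0, 0], "angular": [0, 0, -0.0865]},
  {"xyz": [0, 0, 0], "angular": [0, 0, -0.0865]},
  {"xyz": [-0.026, -0.04, 0], "angular": [0, 0, 0]},
  {"xyz": [-0.026, -0.04, 0], "angular": [0, 0, 0]},
  {"xyz": [-0.026, -0.04, 0], "angular": [0, 0, 0]},
], fingers=0.6)

```text
time: 0.6
eef_pos: [212.3, 345.7, 206.1]
eef_rot: [-0.207, -3.134, 0.002]
contact_force: [2.2, -0.8, 0.6]
grip_width: 51.3
```

jog_arm([
  {"xyz": [-0.026, -0.04, 0], "angular": [0, 0, 0]},
  {"xyz": [-0.026, -0.04, 0], "angular": [0, 0, 0]},
  {"xyz": [-0.026, -0.04, 0], "angular": [0, 0, 0]},
  {"xyz": [-0.026, -0.04, 0], "angular": [0, 0, 0]},
  {"xyz": [-0.026, -0.04, 0], "angular": [0, 0, 0]},
])

```text
time: 1.1
eef_pos: [314.6, 129.9, 206.7]
eef_rot: [0.209, 3.134, 0.0]
contact_force: [1.5, 0.2, 0.1]
grip_width: 51.4
```

jog_arm([
  {"xyz": [-0.026, -0.04, 0], "angular": [0, 0, 0]},
  {"xyz": [-0.026, -0.04, 0], "angular": [0, 0, 0]},
  {"xyz": [-0.026, -0.04, 0], "angular": [0, 0, 0]},
  {"xyz": [-0.026, -0.04, 0], "angular": [0, 0, 0]},
  {"xyz": [-0.026, -0.04, 0], "angular": [0, 0, 0]},
])

```text
time: 1.6
eef_pos: [416.8, -85.8, 206.6]
eef_rot: [-0.211, -3.134, -0.0]
contact_force: [1.5, 1.2, 0.4]
grip_width: 51.3
```

jog_arm([
  {"xyz": [-0.026, -0.04, 0], "angular": [0, 0, 0]},
  {"xyz": [-0.026, -0.04, 0], "angular": [0, 0, 0]},
  {"xyz": [0, 0, 0], "angular": [0, 0, 0]},
  {"xyz": [0, 0, 0], "angular": [0, 0, 0]},
])

```text
time: 2.0
eef_pos: [456.9, -170.6, 205.7]
eef_rot: [-0.213, -3.132, -0.002]
contact_force: [-0.4, 0.2, -0.6]
grip_width: 51.2
```

jog_arm([
  {"xyz": [-0.014, -0.023, 0], "angular": [0, 0, 0]},
  {"xyz": [-0.014, -0.023, 0], "angular": [0, 0, 0]},
  {"xyz": [0, 0, 0.02], "angular": [0, 0, 0]},
  {"xyz": [0, 0, 0.02], "angular": [0, 0, 0]},
  {"xyz": [0, 0, 0], "angular": [0, 0, 0]},
])

```text
time: 2.5
eef_pos: [476.6, -216.8, 164.2]
eef_rot: [-0.207, -3.129, -0.004]
contact_force: [-0.9, 0.8, 0.7]
grip_width: 51.5
```

```bash
python3 - <<'E'
from h import *
s=snap('side'); t=snap('top')
a=cv2.resize(s['pixels'][170:330,210:370,::-1],(500,500),interpolation=0)
u,v=proj(t,[478,-220,130]).astype(int)
b=cv2.resize(t['pixels'][v-25:v+25,u-25:u+25,::-1],(300,300),interpolation=0)
b=cv2.copyMakeBorder(b,0,200,0,0,0)
cv2.imwrite('pics/a1.png',np.hstack([a,b]))
st=arm.read_state(); print(st['eef_pos'],st['eef_rot'])
E
```

```text
[ 478.54002578 -217.88903714  167.07153858] [-2.07210656e-01 -3.13367860e+00 -8.63070718e-04]
```

View pics/a1.png

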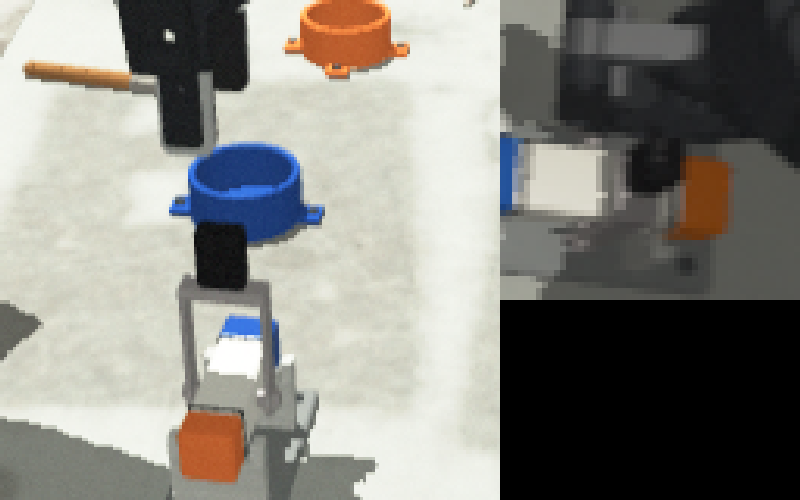

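The side view shows the open gripper above and behind the tab, with the near finger's tip at about (270,218) and the tab at (281,251). I check the fingers' lateral position numerically before going down.

```bash
python3 - <<'E'
from h import *
st=arm.read_state(); p=np.array(st['eef_pos']); R=cv2.Rodrigues(np.array(st['eef_rot']))[0]
s=snap('side'); P=cloud(s); hsv=cv2.cvtColor(s['pixels'],cv2.COLOR_RGB2HSV)
print(p, 'proj tcp',proj(s,p),'fingers',proj(s,p+R@[0,38,-13]),proj(s,p+R@[0,-38,-13]))
for z0,z1 in((112,142),(175,190),(190,215)):
    m=(hsv[...,2]<60)&(P[...,2]>z0)&(P[...,2]<z1)&(abs(P[...,0]-480)<60)&(abs(P[...,1]+220)<70)&(s['z_map']>0)
    q=P[m]; 
    for lo,hi in((-290,-222 if z0>150 else -200),(-222,-150)):
        w=q[(q[:,1]>lo)&(q[:,1]<hi)]
        if len(w)>5: print(z0,len(w),w.min(0).round(),w.max(0).round(),np.median(w,0).round())
E
```

```text
[ 478.54002578 -217.88903714  167.07153858] proj tcp [278.26769    223.86932044] fingers [284.55965568 202.24870187] [269.96641496 229.87695154]
112 326 [ 469. -230.  112.] [ 490. -218.  142.] [ 480. -226.  129.]
112 30 [ 469. -222.  122.] [ 490. -218.  142.] [ 484. -221.  141.]
190 115 [ 467. -258.  201.] [ 481. -250.  215.] [ 474. -256.  208.]
190 137 [ 478. -196.  195.] [ 493. -190.  215.] [ 486. -192.  205.]
```

jog_arm([
  {"xyz": [-0.001, -0.003, 0.018], "angular": [0, 0, 0]},
  {"xyz": [0, 0, 0.018], "angular": [0, 0, 0]},
  {"xyz": [0, 0, 0.016], "angular": [0, 0, 0]},
  {"xyz": [0, 0, 0], "angular": [0, 0, 0]},
  {"xyz": [0, 0, 0], "angular": [0, 0, 0]},
])

```text
time: 3.15
eef_pos: [480.3, -222.3, 116.0]
eef_rot: [0.209, 3.133, -0.001]
contact_force: [-0.3, -0.2, 1.0]
grip_width: 51.3
```

jog_arm([
  {"xyz": [0, 0, 0], "angular": [0, 0, 0]},
  {"xyz": [0, 0, 0], "angular": [0, 0, 0]},
  {"xyz": [0, 0, 0], "angular": [0, 0, 0]},
  {"xyz": [0, 0, 0], "angular": [0, 0, 0]},
  {"xyz": [0, 0, 0], "angular": [0, 0, 0]},
], fingers=0)

```text
time: 3.65
eef_pos: [479.9, -222.5, 115.1]
eef_rot: [0.21, 3.134, -0.0]
contact_force: [0.5, -0.5, -0.7]
grip_width: -0.4
```

```bash
python3 - <<'E'
from h import *
s=snap('side'); t=snap('top')
a=cv2.resize(s['pixels'][170:330,210:370,::-1],(500,500),interpolation=0)
u,v=proj(t,[478,-220,130]).astype(int)
b=cv2.resize(t['pixels'][v-25:v+25,u-25:u+25,::-1],(300,300),interpolation=0)
b=cv2.copyMakeBorder(b,0,200,0,0,0)
cv2.imwrite('pics/a2.png',np.hstack([a,b]))
st=arm.read_state(); print(st['eef_pos'],st['grip_width'])
E
```

```text
[ 479.44875575 -222.38172028  114.62979077] -0.25737402198493364
```

View pics/a2.png

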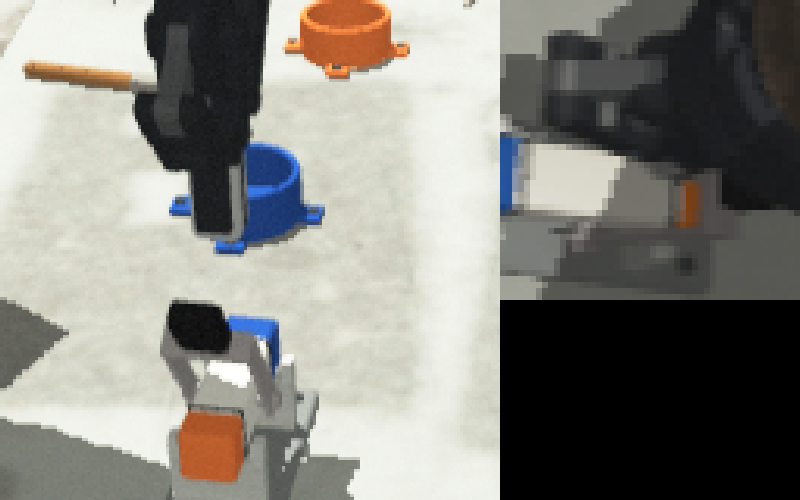

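The fingers closed on nothing. The bail has tipped towards the orange end, with the tab at crop (200,327), which is px (274,275). The fingertips end at about px (279,246), which looks higher than I planned. I measure both.

```bash
python3 - <<'E'
from h import *
st=arm.read_state(); p=np.array(st['eef_pos']); print(p)
for n in('side','top'):
    s=snap(n); P=cloud(s); print(n,'proj tcp',proj(s,p)); V=s['pixels'].max(-1)
    if n=='side':
        for v in range(225,290,3):
            for a,b in((268,292),(258,285)):
                pass
            seg=[(u,P[v,u].round().astype(int).tolist(),int(V[v,u])) for u in (270,275,279,284)]
            print(v,seg)
    m=(V<60)&(P[...,2]>70)&(P[...,2]<125)&(abs(P[...,0]-480)<40)&(P[...,1]<-225)&(P[...,1]>-330)&(s['z_map']>0)
    q=P[m]; print(len(q)); 
    if len(q)>5: print(q.min(0).round(),q.max(0).round(),q.mean(0).round())
E
```

```text
[ 479.44875575 -222.38172028  114.62979077]
side proj tcp [280.90228061 258.69233657]
225 [(270, [469, -228, 171], 105), (275, [477, -235, 175], 32), (279, [485, -253, 186], 28), (284, [488, -230, 172], 132)]
228 [(270, [469, -227, 166], 130), (275, [477, -234, 170], 34), (279, [482, -234, 170], 32), (284, [487, -229, 167], 135)]
231 [(270, [468, -228, 162], 133), (275, [476, -236, 167], 34), (279, [482, -235, 166], 38), (284, [487, -229, 163], 131)]
234 [(270, [468, -227, 157], 169), (275, [476, -235, 162], 32), (279, [481, -235, 162], 31), (284, [487, -231, 159], 134)]
237 [(270, [424, 17, 3], 147), (275, [476, -236, 158], 38), (279, [481, -235, 157], 29), (284, [487, -229, 153], 133)]
240 [(270, [424, 11, 0], 197), (275, [475, -233, 151], 27), (279, [481, -234, 152], 33), (284, [487, -230, 150], 136)]
243 [(270, [426, -4, 2], 217), (275, [475, -234, 147], 31), (279, [480, -235, 148], 30), (284, [486, -230, 145], 137)]
246 [(270, [427, -12, 1], 209), (275, [437, -10, 0], 179), (279, [479, -228, 139], 140), (284, [486, -229, 140], 135)]
249 [(270, [429, -23, 1], 214), (275, [438, -2
[... 1074 characters left out ...]
2, -266, 118], 18), (284, [486, -247, 104], 120)]
279 [(270, [469, -260, 108], 19), (275, [476, -263, 111], 21), (279, [482, -264, 111], 21), (284, [486, -252, 102], 121)]
282 [(270, [468, -254, 99], 97), (275, [474, -254, 99], 73), (279, [480, -259, 103], 33), (284, [487, -256, 101], 122)]
285 [(270, [444, -131, 0], 154), (275, [462, -189, 44], 139), (279, [472, -211, 62], 198), (284, [486, -256, 96], 118)]
288 [(270, [461, -225, 66], 106), (275, [462, -189, 39], 191), (279, [473, -219, 62], 255), (284, [481, -220, 63], 255)]
162
[ 459. -271.  101.] [ 486. -246.  125.] [ 475. -263.  114.]
top proj tcp [445.29707543 209.92345702]
31
[ 462. -259.  106.] [ 474. -246.  121.] [ 467. -250.  113.]
```

The camera puts the shut fingertips at z≈139 while the state says TCP 115, so the real tips are about 24 mm higher than stated. I'll trust the camera. The bail stays tilted about 30° towards orange, with the tab centre near y=-260, z=115. My plan is to straddle it fully open, sweep back over the pivot and close lower.

jog_arm([
  {"xyz": [0, 0, -0.03], "angular": [0, 0, 0]},
  {"xyz": [0, -0.019, 0], "angular": [0, 0, 0]},
  {"xyz": [0, -0.019, 0], "angular": [0, 0, 0]},
  {"xyz": [0, 0, 0], "angular": [0, 0, 0]},
  {"xyz": [0, 0, 0], "angular": [0, 0, 0]},
], fingers=1)

```text
time: 4.35
eef_pos: [474.3, -260.0, 144.4]
eef_rot: [-0.211, -3.134, -0.001]
contact_force: [0.5, -0.0, -0.5]
grip_width: 72.5
```

jog_arm([
  {"xyz": [0, 0, 0.015], "angular": [0, 0, 0]},
  {"xyz": [0, 0, 0.015], "angular": [0, 0, 0]},
  {"xyz": [0, 0, 0.01], "angular": [0, 0, 0]},
  {"xyz": [0, 0, 0], "angular": [0, 0, 0]},
  {"xyz": [0, 0, 0], "angular": [0, 0, 0]},
])

```text
time: 4.85
eef_pos: [474.7, -259.7, 104.9]
eef_rot: [-0.209, -3.134, -0.0]
contact_force: [0.6, 0.6, 0.3]
grip_width: 85.3
```

```bash
python3 - <<'E'
from h import *
s=snap('side')
a=cv2.resize(s['pixels'][170:330,190:350,::-1],(560,560),interpolation=0)
cv2.imwrite('pics/a3.png',a)
P=cloud(s); st=arm.read_state(); print(st['eef_pos'],st['contact_force'])
q=P[(abs(P[...,0]-478)<30)&(P[...,1]<-275)&(P[...,1]>-330)&(P[...,2]>80)&(s['z_map']>0)]
print('near finger',np.percentile(q,[1,50,99],axis=0).round())
E
```

```text
[ 475.04153398 -259.99254344  105.31845139] [-0.23196627  0.06203673 -0.02492778]
near finger [[ 449. -329.  156.]
 [ 478. -294.  343.]
 [ 507. -277.  445.]]
```

View pics/a3.png

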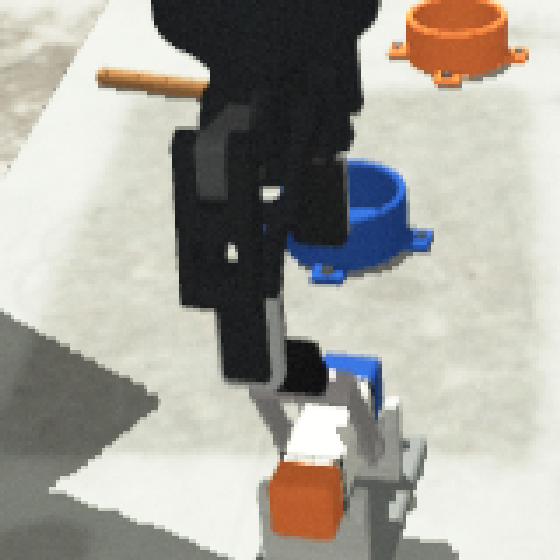

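The near finger, with its tip at crop (250,380), stands in front of the tilted tab at (305,367), and the far finger is behind it. Now lower by 35 mm, sweep back over the pivot and close.

jog_arm([
  {"xyz": [0, 0, 0.012], "angular": [0, 0, 0]},
  {"xyz": [0, 0, 0.012], "angular": [0, 0, 0]},
  {"xyz": [0, 0, 0.011], "angular": [0, 0, 0]},
  {"xyz": [0, 0, 0], "angular": [0, 0, 0]},
  {"xyz": [0, 0, 0], "angular": [0, 0, 0]},
])

```text
time: 5.4
eef_pos: [474.1, -259.9, 69.1]
eef_rot: [-0.21, -3.133, -0.001]
contact_force: [0.1, -0.1, -0.5]
grip_width: 85.3
```

jog_arm([
  {"xyz": [0, 0.01, 0], "angular": [0, 0, 0]},
  {"xyz": [0, 0.01, 0], "angular": [0, 0, 0]},
  {"xyz": [0, 0.01, 0], "angular": [0, 0, 0]},
  {"xyz": [0, 0.009, 0], "angular": [0, 0, 0]},
  {"xyz": [0, 0, 0], "angular": [0, 0, 0]},
])

```text
time: 5.9
eef_pos: [480.0, -219.9, 70.0]
eef_rot: [0.207, 3.135, 0.0]
contact_force: [0.4, 0.7, -0.6]
grip_width: 85.6
```

jog_arm([
  {"xyz": [0, 0, 0], "angular": [0, 0, 0]},
  {"xyz": [0, 0, 0], "angular": [0, 0, 0]},
  {"xyz": [0, 0, 0], "angular": [0, 0, 0]},
  {"xyz": [0, 0, 0], "angular": [0, 0, 0]},
  {"xyz": [0, 0, 0], "angular": [0, 0, 0]},
], fingers=0)

```text
time: 6.4
eef_pos: [479.7, -221.7, 69.8]
eef_rot: [-0.211, -3.134, 0.0]
contact_force: [-1.7, 0.6, 9.3]
grip_width: 12.7
```

The grip is on the tab: opening 12.7 mm. Lift slowly.

jog_arm([
  {"xyz": [0, 0, -0.01], "angular": [0, 0, 0]},
  {"xyz": [0, 0, -0.014], "angular": [0, 0, 0]},
  {"xyz": [0, 0, -0.014], "angular": [0, 0, 0]},
  {"xyz": [0, 0, -0.014], "angular": [0, 0, 0]},
  {"xyz": [0, 0, -0.014], "angular": [0, 0, 0]},
])

```text
time: 6.9
eef_pos: [479.2, -221.3, 136.2]
eef_rot: [-0.21, -3.133, -0.0]
contact_force: [0.7, -0.6, -4.1]
grip_width: 11.8
```

jog_arm([
  {"xyz": [0, 0, -0.014], "angular": [0, 0, 0]},
  {"xyz": [0, 0, -0.014], "angular": [0, 0, 0]},
  {"xyz": [0, 0, -0.01], "angular": [0, 0, 0]},
  {"xyz": [0, 0, 0], "angular": [0, 0, 0]},
  {"xyz": [0, 0, 0], "angular": [0, 0, 0]},
])

```text
time: 7.4
eef_pos: [479.5, -221.4, 173.5]
eef_rot: [-0.21, -3.134, -0.0]
contact_force: [0.0, 0.9, -4.0]
grip_width: 11.7
```

jog_arm([
  {"xyz": [0, 0, 0], "angular": [0, 0, 0]},
  {"xyz": [0, 0, 0], "angular": [0, 0, 0]},
  {"xyz": [0, 0, 0], "angular": [0, 0, 0]},
  {"xyz": [0, 0, 0], "angular": [0, 0, 0]},
  {"xyz": [0, 0, 0], "angular": [0, 0, 0]},
])

```text
time: 7.9
eef_pos: [479.8, -221.4, 173.6]
eef_rot: [-0.21, -3.134, -0.0]
contact_force: [-0.1, -0.1, -2.6]
grip_width: 12.4
```

```bash
python3 - <<'E'
from h import *
s=snap('side')
a=cv2.resize(s['pixels'][150:310,190:350,::-1],(560,560),interpolation=0)
cv2.imwrite('pics/a4.png',a)
E
```

```text
(no output)
```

View pics/a4.png

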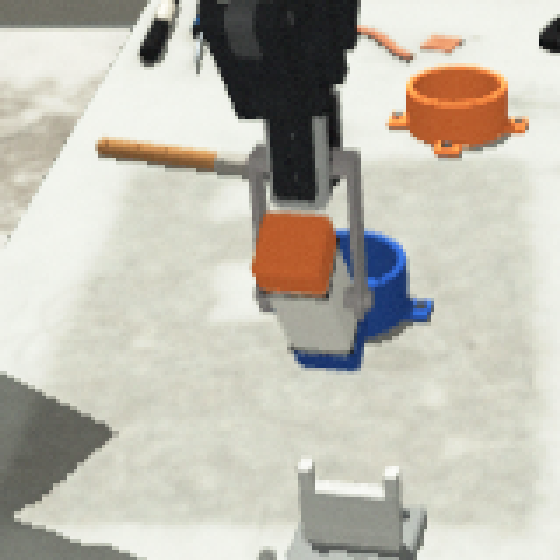

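Blue hangs down and orange is up, so blue is the heavy end. The orange cap at crop (295,253) leans towards the camera and seems to rest on the fingertip, at about row 205 and below the crossbar at row 165. I measure the tilt.

```bash
cat >> h.py <<'E'
def floatpose(s,lo=60):
    P=cloud(s); hsv=cv2.cvtColor(s['pixels'],cv2.COLOR_RGB2HSV); H,S,V=[hsv[...,i].astype(int) for i in range(3)]
    st=arm.read_state(); c=np.array(st['eef_pos'])
    near=(np.hypot(P[...,0]-c[0],P[...,1]-c[1])<60)&(s['z_map']>0)&(P[...,2]<c[2]+60)
    out={}
    for k,m in dict(orange=(H<20)&(S>150)&(V>90),blue=(H>100)&(H<125)&(S>130)&(V>60)).items():
        q=P[m&near]; out[k]=(len(q),np.percentile(q,[3,50,97],axis=0).round(1).tolist()) if len(q)>5 else None
    return out,c
E
python3 - <<'E'
from h import *
s=snap('side'); o,c=floatpose(s); print(c); [print(k,v) for k,v in o.items()]
P=cloud(s)
for v in range(190,262,4):  # centre column of bar
    r=[]
    for u in (274,280,286):
        r.append(P[v,u].round().astype(int).tolist())
    print(v,r)
E
```

```text
[ 479.81488691 -221.45554179  173.77588701]
orange (455, [[464.5, -255.1, 172.8], [477.3, -247.8, 187.3], [489.5, -236.8, 195.6]])
blue (87, [[470.7, -216.5, 111.8], [489.0, -210.0, 119.4], [495.5, -195.9, 129.0]])
190 [[479, -238, 227], [486, -235, 225], [491, -215, 216]]
194 [[480, -241, 223], [486, -236, 220], [492, -224, 215]]
198 [[479, -239, 216], [485, -233, 213], [493, -230, 212]]
202 [[479, -239, 211], [485, -236, 209], [438, 172, 0]]
206 [[478, -240, 205], [485, -234, 202], [440, 152, 0]]
210 [[477, -234, 197], [429, 133, 1], [442, 134, 0]]
214 [[477, -240, 194], [485, -242, 195], [444, 116, 0]]
218 [[478, -246, 191], [486, -248, 192], [491, -228, 182]]
222 [[478, -248, 187], [486, -250, 188], [491, -231, 177]]
226 [[479, -254, 185], [486, -255, 185], [490, -230, 171]]
230 [[478, -252, 178], [486, -254, 179], [490, -233, 166]]
234 [[476, -244, 167], [484, -247, 169], [490, -233, 161]]
238 [[474, -236, 156], [483, -238, 158], [490, -233, 155]]
242 [[473, -231, 147], [481, -231, 147], [489, -233, 148]]
246 [[471, -221, 134], [480, -223, 136], [488, -223, 135]]
250 [[469, -213, 123], [478, -215, 124], [487, -217, 126]]
254 [[438, -36, -2], [476, -208, 113], [485, -210, 114]]
258 [[440, -51, 0], [451, -53, 1], [462, -53, 1]]
```

The bar's front face leans 34°, because the orange end is stopped by the near fingertip (the grip sits about 14 mm low on the tab). I don't need to regrip: tilting the gripper about tool x leans the bail back, so the bar can hang plumb.

jog_arm([
  {"xyz": [0, 0, -0.015], "angular": [0.05, 0, 0]},
  {"xyz": [0, 0, 0], "angular": [0.1, 0, 0]},
  {"xyz": [0, 0, 0], "angular": [0.1, 0, 0]},
  {"xyz": [0, 0, 0], "angular": [0.1, 0, 0]},
  {"xyz": [0, 0, 0], "angular": [0.1, 0, 0]},
])

```text
time: 8.5
eef_pos: [480.2, -221.1, 189.5]
eef_rot: [-0.204, -3.028, 0.697]
contact_force: [0.3, -0.1, -4.5]
grip_width: 12.2
```

jog_arm([
  {"xyz": [0, 0, 0], "angular": [0.1, 0, 0]},
  {"xyz": [0, 0, 0], "angular": [0.1, 0, 0]},
  {"xyz": [0, 0, 0], "angular": [0.1, 0, 0]},
  {"xyz": [0, 0, 0], "angular": [0, 0, 0]},
  {"xyz": [0, 0, 0], "angular": [0, 0, 0]},
])

```text
time: 9.0
eef_pos: [480.1, -220.7, 188.2]
eef_rot: [-0.191, -2.874, 1.126]
contact_force: [0.4, 0.7, -2.9]
grip_width: 12.2
```

jog_arm([
  {"xyz": [0, 0, 0], "angular": [0, 0, 0]},
  {"xyz": [0, 0, 0], "angular": [0, 0, 0]},
  {"xyz": [0, 0, 0], "angular": [0, 0, 0]},
  {"xyz": [0, 0, 0], "angular": [0, 0, 0]},
  {"xyz": [0, 0, 0], "angular": [0, 0, 0]},
])

```text
time: 9.5
eef_pos: [479.8, -221.8, 189.1]
eef_rot: [-0.194, -2.873, 1.13]
contact_force: [0.1, 0.5, -2.8]
grip_width: 12.2
```

```bash
python3 - <<'E'
from h import *
s=snap('side'); o,c=floatpose(s); print(c,arm.read_state()['eef_rot']); [print(k,v) for k,v in o.items()]
a=cv2.resize(s['pixels'][130:290,190:350,::-1],(560,560),interpolation=0)
cv2.imwrite('pics/a5.png',a)
E
```

```text
[ 479.72080907 -221.67869759  188.98847691] [-0.1934482  -2.87235493  1.13024374]
orange (421, [[465.1, -249.7, 202.6], [478.7, -246.3, 214.7], [490.3, -229.1, 219.1]])
blue (193, [[465.4, -247.0, 129.5], [479.9, -245.1, 137.2], [491.2, -229.1, 143.8]])
```

View pics/a5.png

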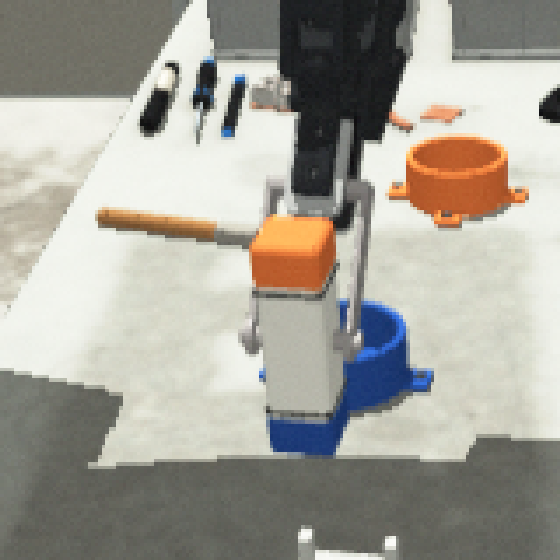

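The float now hangs plumb, blue down: the front faces of both caps are at y≈-246 and its middle is at about (480,-233,174). I carry it gently to above the blue cup at (459.5,19.5).

jog_arm([
  {"xyz": [0.0018, 0.006, -0.0056], "angular": [0, 0, 0]},
  {"xyz": [0.0036, 0.0121, -0.0112], "angular": [0, 0, 0]},
  {"xyz": [0.0036, 0.0121, -0.0112], "angular": [0, 0, 0]},
  {"xyz": [0.0036, 0.0121, -0.0112], "angular": [0, 0, 0]},
  {"xyz": [0.0036, 0.0121, -0.0112], "angular": [0, 0, 0]},
])

```text
time: 10.05
eef_pos: [473.6, -144.6, 188.6]
eef_rot: [-0.192, -2.872, 1.13]
contact_force: [0.3, 0.1, -3.1]
grip_width: 12.0
```

jog_arm([
  {"xyz": [0.0036, 0.0121, -0.0112], "angular": [0, 0, 0]},
  {"xyz": [0.0036, 0.0121, -0.0112], "angular": [0, 0, 0]},
  {"xyz": [0.0036, 0.0121, -0.0112], "angular": [0, 0, 0]},
  {"xyz": [0.0036, 0.0121, -0.0112], "angular": [0, 0, 0]},
  {"xyz": [0.0036, 0.0121, -0.0112], "angular": [0, 0, 0]},
])

```text
time: 10.55
eef_pos: [466.9, -60.4, 188.4]
eef_rot: [-0.192, -2.873, 1.131]
contact_force: [1.0, -0.5, -2.8]
grip_width: 12.0
```

jog_arm([
  {"xyz": [0.0036, 0.0121, -0.0112], "angular": [0, 0, 0]},
  {"xyz": [0.0036, 0.0121, -0.0112], "angular": [0, 0, 0]},
  {"xyz": [0.0036, 0.0121, -0.0112], "angular": [0, 0, 0]},
  {"xyz": [0.0036, 0.0121, -0.0112], "angular": [0, 0, 0]},
  {"xyz": [0.0036, 0.0121, -0.0112], "angular": [0, 0, 0]},
])

```text
time: 11.05
eef_pos: [460.2, 23.8, 188.1]
eef_rot: [-0.192, -2.873, 1.131]
contact_force: [1.2, 0.7, -2.5]
grip_width: 11.8
```

jog_arm([
  {"xyz": [0.0018, 0.006, -0.0056], "angular": [0, 0, 0]},
  {"xyz": [0, 0, 0], "angular": [0, 0, 0]},
  {"xyz": [0, 0, 0], "angular": [0, 0, 0]},
  {"xyz": [0, 0, 0], "angular": [0, 0, 0]},
  {"xyz": [0, 0, 0], "angular": [0, 0, 0]},
])

```text
time: 11.55
eef_pos: [459.2, 30.1, 188.2]
eef_rot: [-0.194, -2.872, 1.131]
contact_force: [0.7, 0.2, -3.5]
grip_width: 12.2
```

```bash
cat > look.py <<'E'
from h import *
import sys
s=snap('side'); o,c=floatpose(s); print(c.round(1),arm.read_state()['eef_rot'].__repr__()); [print(k,v) for k,v in o.items()]
t=snap('top'); o,_=floatpose(t); [print('top',k,v) for k,v in o.items()]
u,v=proj(s,[460,15,90]).astype(int); a=cv2.resize(s['pixels'][v-75:v+65,u-70:u+70,::-1],(420,420),interpolation=0)
u,v=proj(t,[460,15,90]).astype(int); b=cv2.resize(t['pixels'][v-52:v+52,u-45:u+45,::-1],(363,420),interpolation=0)
cv2.imwrite(sys.argv[1],np.hstack([a,b]))
E
python3 look.py pics/a6.png
```

```text
[459.2  30.1 188.2] array([-0.19401317, -2.87174502,  1.13050602])
orange (196, [[444.6, 2.9, 202.2], [457.8, 6.6, 212.4], [469.5, 23.5, 218.1]])
blue (1163, [[426.8, -19.4, 1.8], [458.6, 5.8, 18.4], [493.1, 50.9, 137.8]])
top orange (237, [[443.2, 4.1, 205.2], [455.3, 17.4, 216.7], [468.8, 29.4, 219.0]])
top blue (555, [[418.2, -20.1, 1.5], [447.7, 18.1, 5.0], [482.3, 53.2, 32.6]])
```

View pics/a6.png

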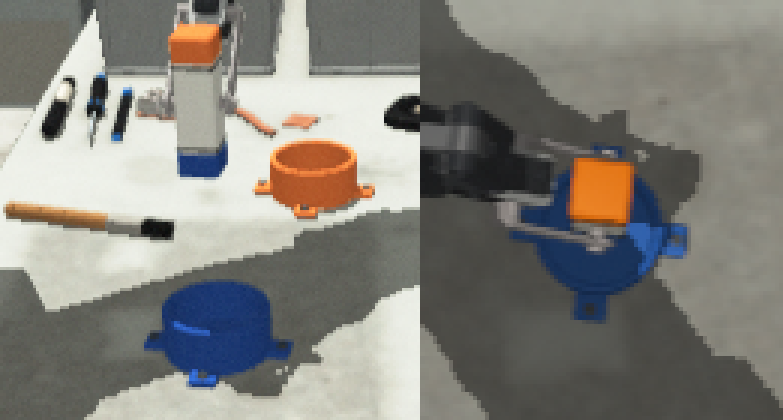

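Float middle is at about (457.5,18) and the cup axis at (459.5,19.5), a 2–3 mm offset, which is well inside the clearance. The float hangs upright. Now lower it.

jog_arm([
  {"xyz": [-0.0015, 0.005, 0.0045], "angular": [0, 0, 0]},
  {"xyz": [0, 0.0085, 0.0091], "angular": [0, 0, 0]},
  {"xyz": [0, 0.0085, 0.0091], "angular": [0, 0, 0]},
  {"xyz": [0, 0.0085, 0.0091], "angular": [0, 0, 0]},
  {"xyz": [0, 0.0085, 0.0091], "angular": [0, 0, 0]},
])

```text
time: 12.15
eef_pos: [460.5, 31.1, 130.1]
eef_rot: [-0.192, -2.871, 1.131]
contact_force: [-0.2, -0.2, -3.8]
grip_width: 11.8
```

jog_arm([
  {"xyz": [0, 0.0085, 0.0091], "angular": [0, 0, 0]},
  {"xyz": [0, 0.0085, 0.0091], "angular": [0, 0, 0]},
  {"xyz": [0, 0.006, 0.0065], "angular": [0, 0, 0]},
  {"xyz": [0, 0, 0], "angular": [0, 0, 0]},
  {"xyz": [0, 0, 0], "angular": [0, 0, 0]},
])

```text
time: 12.65
eef_pos: [460.9, 31.2, 97.9]
eef_rot: [-0.192, -2.872, 1.131]
contact_force: [-0.5, 0.6, -3.1]
grip_width: 12.2
```

```bash
python3 look.py pics/a7.png
```

```text
[461.2  31.3  98.2] array([-0.19256399, -2.87277205,  1.1306079 ])
orange (192, [[446.1, 3.9, 111.3], [459.4, 7.8, 122.8], [471.7, 24.4, 128.0]])
blue (1032, [[426.3, -18.2, 1.9], [460.3, 4.0, 17.2], [493.7, 49.5, 47.9]])
top orange (184, [[445.1, 6.3, 58.8], [457.9, 18.2, 126.4], [469.9, 29.8, 129.4]])
top blue (534, [[417.0, -20.1, 1.7], [448.8, 13.0, 5.4], [498.5, 48.1, 33.1]])
```

jog_arm([
  {"xyz": [0, 0.0052, 0.0056], "angular": [0, 0, 0]},
  {"xyz": [0, 0.0052, 0.0056], "angular": [0, 0, 0]},
  {"xyz": [0, 0.0052, 0.0056], "angular": [0, 0, 0]},
  {"xyz": [0, 0.0035, 0.0036], "angular": [0, 0, 0]},
  {"xyz": [0, 0, 0], "angular": [0, 0, 0]},
])

```text
time: 13.25
eef_pos: [460.2, 31.0, 68.9]
eef_rot: [-0.191, -2.87, 1.131]
contact_force: [-0.9, -0.4, -2.6]
grip_width: 12.4
```

jog_arm([
  {"xyz": [0, 0.0014, 0.0015], "angular": [0, 0, 0]},
  {"xyz": [0, 0.0014, 0.0015], "angular": [0, 0, 0]},
  {"xyz": [0, 0, 0], "angular": [0, 0, 0]},
  {"xyz": [0, 0, 0], "angular": [0, 0, 0]},
])

```text
time: 13.65
eef_pos: [460.9, 31.3, 65.9]
eef_rot: [-0.193, -2.872, 1.13]
contact_force: [-0.1, 0.2, -3.5]
grip_width: 12.2
```

```bash
python3 look.py pics/a8.png; python3 -c "
from station import arm; print(arm.read_state()['contact_force'])"
```

```text
[460.9  31.4  65.9] array([-0.19252959, -2.87241516,  1.13040932])
orange (184, [[445.9, 3.6, 80.3], [459.6, 8.3, 90.8], [472.0, 24.8, 96.3]])
blue (797, [[422.1, -21.0, 1.6], [462.7, -4.0, 16.9], [497.6, 45.0, 32.0]])
top orange (170, [[445.5, 6.4, 85.9], [457.6, 18.3, 94.1], [469.8, 30.4, 96.9]])
top blue (548, [[417.0, -19.3, 1.2], [452.7, 11.6, 5.8], [498.4, 47.0, 33.4]])
[ 1.06732985  0.50610247 -3.37484901]
```

View pics/a8.png

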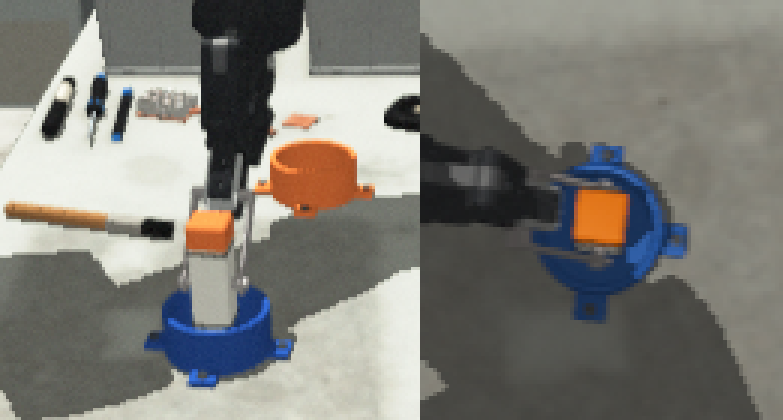

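The float is inside the blue cup, upright and centred. The force is still about -3 N, so it hangs a millimetre or so above the floor. I continue in 1 mm steps.

jog_arm([
  {"xyz": [0, 0.0007, 0.0008], "angular": [0, 0, 0]},
  {"xyz": [0, 0, 0], "angular": [0, 0, 0]},
  {"xyz": [0, 0, 0], "angular": [0, 0, 0]},
])

```text
time: 14.05
eef_pos: [461.3, 31.3, 65.3]
eef_rot: [-0.192, -2.873, 1.131]
contact_force: [-0.1, 1.0, 0.2]
grip_width: 11.9
```

jog_arm([
  {"xyz": [0, 0.0007, 0.0008], "angular": [0, 0, 0]},
  {"xyz": [0, 0, 0], "angular": [0, 0, 0]},
  {"xyz": [0, 0, 0], "angular": [0, 0, 0]},
])

```text
time: 14.35
eef_pos: [461.5, 31.2, 64.9]
eef_rot: [-0.192, -2.873, 1.133]
contact_force: [0.5, 2.7, 5.8]
grip_width: 12.2
```

Contact is made (+5.8 N). I ease back 0.8 mm, open a little, then withdraw along the fingers.

jog_arm([
  {"xyz": [0, -0.0007, -0.0008], "angular": [0, 0, 0]},
  {"xyz": [0, 0, 0], "angular": [0, 0, 0]},
])

```text
time: 14.55
eef_pos: [461.3, 31.4, 65.2]
eef_rot: [-0.193, -2.873, 1.131]
contact_force: [0.0, 1.6, 2.9]
grip_width: 12.3
```

jog_arm([
  {"xyz": [0, 0, 0], "angular": [0, 0, 0]},
  {"xyz": [0, 0, 0], "angular": [0, 0, 0]},
  {"xyz": [0, 0, 0], "angular": [0, 0, 0]},
  {"xyz": [0, 0, 0], "angular": [0, 0, 0]},
  {"xyz": [0, 0, 0], "angular": [0, 0, 0]},
], fingers=0.4)

```text
time: 15.05
eef_pos: [460.7, 31.1, 64.5]
eef_rot: [-0.192, -2.872, 1.131]
contact_force: [0.2, -0.0, 0.1]
grip_width: 33.9
```

```bash
python3 look.py pics/a9.png
```

```text
[460.7  31.2  64.5] array([-0.19241378, -2.87163921,  1.13056393])
orange (185, [[447.0, 5.1, 79.7], [460.4, 8.8, 91.2], [471.9, 27.8, 95.7]])
blue (802, [[422.3, -22.9, 1.3], [462.3, -4.4, 16.8], [497.9, 44.8, 32.0]])
top orange (167, [[445.8, 6.4, 84.6], [457.8, 18.5, 93.9], [469.8, 30.5, 96.7]])
top blue (528, [[417.0, -20.0, 1.3], [451.4, 9.6, 5.8], [498.4, 51.0, 33.3]])
```

View pics/a9.png

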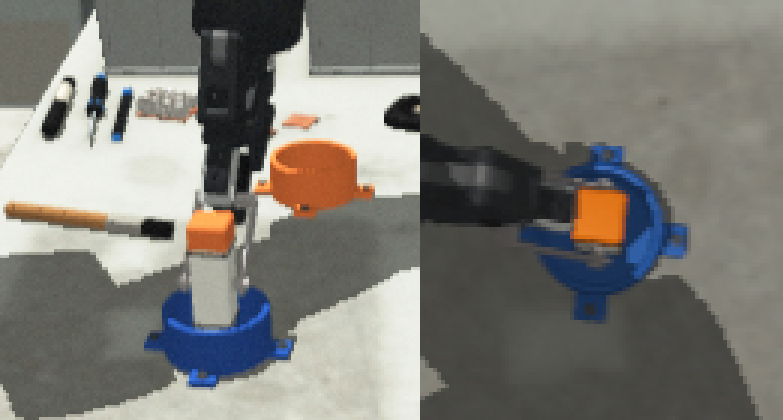

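Released: the float still stands upright in the blue cup (orange cap at crop (210,232)), and the wrist force is zero. Withdraw along the tool axis.

jog_arm([
  {"xyz": [0, 0, -0.012], "angular": [0, 0, 0]},
  {"xyz": [0, 0, -0.012], "angular": [0, 0, 0]},
  {"xyz": [0, 0, -0.012], "angular": [0, 0, 0]},
  {"xyz": [0, 0, -0.012], "angular": [0, 0, 0]},
  {"xyz": [0, 0, -0.012], "angular": [0, 0, 0]},
])

```text
time: 15.65
eef_pos: [466.3, 72.1, 109.0]
eef_rot: [-0.192, -2.872, 1.131]
contact_force: [0.4, 0.7, -0.3]
grip_width: 34.3
```

jog_arm([
  {"xyz": [0, 0, -0.03], "angular": [0, 0, 0]},
  {"xyz": [0, 0, -0.03], "angular": [0, 0, 0]},
  {"xyz": [0, 0, -0.03], "angular": [0, 0, 0]},
  {"xyz": [0, 0, 0], "angular": [0, 0, 0]},
  {"xyz": [0, 0, 0], "angular": [0, 0, 0]},
])

```text
time: 16.15
eef_pos: [474.7, 133.0, 174.2]
eef_rot: [-0.192, -2.873, 1.13]
contact_force: [0.0, 0.1, 0.0]
grip_width: 34.3
```

```bash
sed -i 's/<60)&(s/<R0)\&(s/; s/^    near=/    R0=200;near=/' h.py; python3 look.py pics/a10.png
```

```text
[474.2 132.2 173.8] array([-0.19189853, -2.87108067,  1.13116569])
orange (853, [[326.7, 5.9, 2.3], [500.9, 232.0, 20.8], [545.3, 291.7, 94.9]])
blue (807, [[422.3, -23.8, 1.3], [461.7, -4.8, 16.9], [496.3, 45.0, 32.2]])
top orange (577, [[298.1, 8.7, 1.7], [467.6, 211.5, 11.9], [499.2, 284.1, 95.6]])
top blue (654, [[419.0, -18.2, 1.7], [457.1, 18.2, 5.8], [498.1, 58.7, 33.0]])
```

View pics/a10.png

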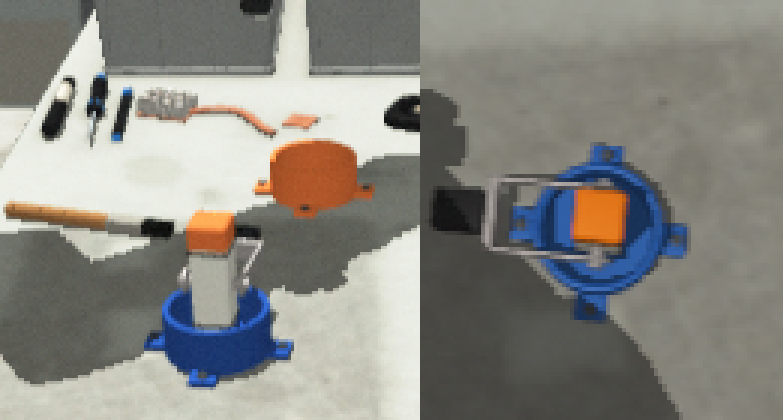

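The float stands upright in the blue cup, with the orange cap up at top-view crop (600,218). The bail leans out towards +y and the gripper is clear. One last numeric check that it stays put, then hand in.

jog_arm([
  {"xyz": [0, 0, -0.02], "angular": [0, 0, 0]},
  {"xyz": [0, 0, 0], "angular": [0, 0, 0]},
  {"xyz": [0, 0, 0], "angular": [0, 0, 0]},
  {"xyz": [0, 0, 0], "angular": [0, 0, 0]},
  {"xyz": [0, 0, 0], "angular": [0, 0, 0]},
])

```text
time: 16.75
eef_pos: [476.0, 145.4, 188.5]
eef_rot: [-0.193, -2.87, 1.131]
contact_force: [-1.3, -0.9, 0.2]
grip_width: 34.3
```

```bash
cat > chk.py <<'E'
from h import *
for n in('top','side','top'):
    s=snap(n); P=cloud(s); hsv=cv2.cvtColor(s['pixels'],cv2.COLOR_RGB2HSV); H,S,V=[hsv[...,i].astype(int) for i in range(3)]
    near=(np.hypot(P[...,0]-460,P[...,1]-19)<45)&(s['z_map']>0)
    q=P[near&(P[...,2]>70)&(H<20)&(S>150)]; print(n,'orange',len(q),np.percentile(q,[3,50,97],axis=0).round(1).tolist())
    if n=='side':
        w=P[near&(S<60)&(V>120)&(P[...,2]>35)&(P[...,2]<75)&(P[...,1]<14)]; c=np.polyfit(w[:,2],w[:,1],1); print('face lean y/z',c,len(w))
    k=P[(V<60)&(abs(P[...,0]-465)<40)&(P[...,1]>60)&(P[...,1]<130)&(P[...,2]>15)&(P[...,2]<130)&(s['z_map']>0)]; print(' tab',len(k),k.mean(0).round(1) if len(k) else '')
E
python3 chk.py
```

```text
top orange 159 [[445.7, 7.8, 89.9], [457.7, 18.5, 94.1], [469.6, 30.4, 96.6]]
 tab 121 [467.7  91.7  28.5]
side orange 179 [[447.0, 5.0, 80.1], [460.4, 8.7, 90.8], [472.0, 25.3, 95.6]]
face lean y/z [1.41156251e-03 7.63233419e+00] 249
 tab 6 [472.   93.2  28.9]
top orange 159 [[445.8, 7.8, 89.2], [457.6, 18.5, 94.1], [469.7, 30.4, 96.9]]
 tab 120 [467.6  91.7  28.6]
```

```bash
python3 -c "
from station import order; print(order.close_job())"
```

```text
the job is handed in; nothing more can be done
None
```

The float is standing upright in the blue cup, blue end down, and I handed the job in at about 17 s. No verdict was reported.

**What I did:** I lifted the float by the tab. Blue swung down, so blue is the heavy end. I carried it to the blue cup, lowered it until it touched the floor, let go and backed away.

**Last checks:**
- **Position:** the middle is about 2 mm from the cup's axis, and the top is at z≈95 mm, so the middle is at about 50 mm.
- **Lean:** under 1° in the one direction I measured, from the side view.
- **At rest:** the float's position did not change between the last two top pictures. The gripper is well clear of it, and the wrist force was near zero (up to about 1.5 N on the last reading).

**What disagreed or went wrong:**
- **First grasp missed:** it closed on nothing and tipped the bail about 30°. The camera showed the real fingertips about 24 mm higher than the stated TCP, so I went by the camera for the next grasp.
- **Second grasp sat too low:** I gripped the tab about 14 mm too low, and a fingertip held the bar 34° off plumb. I tilted the gripper 43°, and the bar then hung plumb with its middle at about z=174 mm. It stayed upright when I looked again over the cup.
- **Bail after release:** it has swung down to lean outside the cup, with its tab about 28 mm above the table. The float did not move.

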